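Free the drying peg and hang the measuring cylinder on it

TASK

The handled beaker on the drying peg is dry: lift it off the peg and stand it, mouth down as it is, wholly on the blue mat. Then take the measuring cylinder out of its cradle, turn it upside down and lower it gently over the freed peg until its mouth sits flat on the stand's base. Leave the other things on the bench where they are.

Things in the scene. Friction and masses are not known exactly. Their poses are not given: they have to be found in the camera images.
- drying_stand: Fixed grey round drying stand: disc 124 mm across and 14 mm high with one upright steel peg in its centre, 14 mm in diameter, its domed tip 94 mm above the table (80 mm above the disc). Origin on the table under the peg, z up.
- peg_foot (a point): Point on the peg's axis at the top face of the stand's disc (14 mm above the table).
- peg_tip (a point): Top of the peg, 94 mm above the table.
- dry_mat: Fixed blue ribbed square mat, 170 x 170 mm, 6 mm thick, on the table. Origin under its centre; x and y along its edges.
- beaker: Loose clear plastic beaker, 95 mm tall, about 120 g, standing mouth down over the peg on the stand's disc. Outside diameter 81 mm at the mouth (below), 68 mm at the closed bottom (above); 90 mm deep inside. Origin at the centre of its mouth, z up through the closed bottom while it stands mouth down. A blue D-shaped handle sticks out along its -x axis to 76 mm from the axis.
- beaker_handle (a point): Grip point in the handle's upright bar near its top: 70 mm from the beaker's axis, 72 mm above the mouth. The handle is 12 mm thick (along the beaker's y) and can be pinched from above across that; top bar 74 to 86 mm and bottom bar 24 to 34 mm above the mouth; 28 mm gap between upright bar and wall.
- cradle: Fixed green cradle: plate 150 x 56 x 8 mm with two V-shaped saddles 60 mm either side of its centre (10 mm wide; arms 46 mm over all, reaching 71 mm above the table), open between them. Origin under the plate's centre on the table, x along the cylinder that lies in it, towards the cylinder's mouth.
- cradle_rest (a point): Point 70 mm above the table over the cradle's centre, on the lying cylinder's axis, near the cylinder's middle.
- tube: Loose tall pale-blue plastic measuring cylinder, 189 mm long, about 60 g, lying level in the cradle. Barrel 32 mm in outer diameter, bore about 25 mm and 170 mm deep; round foot 40 mm across and 11 mm thick at the closed end. Origin at the centre of the foot's underside, z along its axis towards the open mouth.
- tube_mouth (a point): Centre of the cylinder's open mouth, 189 mm from the foot's underside.
- petri_dish_1: Bystander: round dish 60 mm across, 14 mm high, right edge of the table. Origin under its centre.
- petri_dish_2: Bystander: round dish 60 mm across, 14 mm high, behind the work, between the microscopes. Origin under its centre.
- wash_vial: Bystander: squat white jar with red lid, 44 mm across, 48 mm high, right edge. Origin under its centre.
- coverslip_box: Bystander: small flat box 34 x 34 x 16 mm, left edge. Origin under its centre.

How it is judged:
By the outcome, as a careful person would: the job done as asked, in the order asked, and still so for the second after the job is handed in, with the robot touching nothing.
It also fails if it takes over 72 s, if anything falls off the work surface, if the arm or the gripper's body presses on something with over 40 N, if the wrist force passes 120 N, or if a joint passes its speed limit or range.

ROBOT

A 6-joint arm with a two-finger parallel gripper is mounted at the origin on a cart in front of the work surface, level with it; the furniture and walls round the work are solid. World frame = base frame: x ahead of the robot, y to its left, z up, the work surface at z = 0. Lengths are in mm, angles in rad, forces in N, time in s.
With the tool pointing down it reaches from about 300 to 775 mm from the base axis. Payload 14.6 kg.
Tool frame: the origin (TCP) lies between the finger pads; the fingertips stand 11 mm ahead of it and the grasp point (between the pads) lies 8 mm behind it; z points along the fingers, y is the line along which they close (so a half turn about z gives the same grasp; the last joint's range is limited). The gripper opens to 94 mm and grips with 3 to 60 N. Pads are 16 mm wide; open, the fingers measure 119 mm over their backs; the gripper's body (75 mm by 177 mm) begins 78 mm behind the grasp point.
Start: joints at [1.158, 0.3, 1.521, -0, 1.321, -0.067], TCP at [186.419, 517.433, 216.446] pointing down, gripper open.
Joint ranges: [-3.03, 3.03], [-0.79, 2.21], [0.23, 2.52], [-1.04, 4.18], [0, 3.07], [-2.55, 2.55]. Speed limits (rad/s): [2.22, 2.22, 2.57, 3.14, 3.14, 3.14].

INTERFACE

Orientations are given as [roll, pitch, yaw] about the fixed x, y, z axes, in that order (R = Rz(yaw) Ry(pitch) Rx(roll)).
In Python, from cell import manip gives the robot as it stands. The module is installed in compiled form; this text tells all that it offers.
- The arm moves only by the tool arm_command, never from a script. Its argument "rows" is one flat list of numbers, 5 for each row, row after row: the shift along the world's x, y, z in mm, then the turn about the world's z in degrees, then the finger opening in mm, from 0 to 94. In form: [dx, dy, dz, twist, jaw, dx, dy, dz, twist, jaw, ...]. A call has 1 to 5 rows; each row shifts and turns the commanded pose from where the row before left it; what a row does not reach is not made up. A row lasts 1/8 s, in which the tool goes at most 62.5 mm and 10.7 degrees, less where a joint would pass 70% of its speed; a pose out of reach is approached as far as the arm can. A call is refused whole if a number of a shift passes 62.5 or a number of a turn 10.7, either way. A call with a gripper value outside its range is refused whole. The fingers move at their own pace and stop on an object; "newtons" is the grip in N (left out, the last holds). Time passes only in rows, so rows that do not move let the fingers close. It gives the time, the measured TCP pose, the force and the opening at its end, in the units of the state.
- manip.read_state(): the state, without advancing time (a new reading comes with each control period).
- manip.camera(name): name is "scene" or "top" or "wrist"; returns a dict with "image" (400x640x3 uint8, blue, green, red), "z_map" (400x640 float32, mm along the optical axis (not along the pixel's ray), 0 where there is no reading), "fx", "fy", "cx", "cy" (pixels), "pose" (4x4, takes a point from camera to world coordinates). Camera axes: x right, y down, z forward; pixel columns grow to the right and rows downward; lengths in mm; the calibration is good to about 2 mm. A picture is of the moment at which its call begins.
- manip.sign_off(): hands the job in, once; it reports no verdict.
The state is a dict: "clock": time; "joints": joint angles; "qd": joint speeds; "effort": joint torques, N m; "eef_pos": TCP position; "eef_rot": TCP orientation; "wrist_force": force on the tool from outside, world axes, zero at the start; "moment": the same for the moment, N m; "finger_gap": finger opening in mm.
Only numpy, scipy, OpenCV 4.12 (cv2) and the standard library are available. Lean on these libraries where they do the work, as an engineer would, in place of code of your own. Each camera call takes 0.05 s, during which the arm holds its last target. There are 200 camera calls.

## Working session

There is one attempt and no reset: what is moved stays moved. The work goes in short steps, Python scripts to look and compute and a tool call to move; the robot and the scene stay as the last step left them, time stands still between calls to the robot, and variables do not carry over. Pictures are saved under pics/ and viewed, on a budget of 10 in all, crops included, one or two more only if the job needs it, and the job is handed in when it is done.

Besides the shell and the picture viewer there is one more tool, called by a JSON object that holds its "op" and its "data", one argument or row to a line. arm_command: Moves the arm, as the interface text tells. Its arguments: {"type":"object","properties":{"rows":{"type":"array","items":{"type":"number"}},"newtons":{"type":"number"}},"required":["rows"]}

```bash
mkdir -p pics
cat > h.py <<'E'
import numpy as np, cv2
from cell import manip
def grab(n,f=None):
    c=manip.camera(n)
    if f: cv2.imwrite('pics/'+f,c['image'])
    np.savez('pics/'+n+'.npz',**{k:c[k] for k in c}); return c
def world(c,u,v,z=None):
    "pixel -> world; by depth, or on plane world z"
    P=c['pose']; d=np.array([(u-c['cx'])/c['fx'],(v-c['cy'])/c['fy'],1.])
    r=P[:3,:3]@d; o=P[:3,3]
    s=float(c['z_map'][int(v),int(u)]) if z is None else (z-o[2])/r[2]
    return o+s*r
def cloud(c):
    v,u=np.mgrid[:400,:640]; Z=c['z_map'].astype(float)
    p=np.stack([(u-c['cx'])/c['fx']*Z,(v-c['cy'])/c['fy']*Z,Z],-1)
    return p@c['pose'][:3,:3].T+c['pose'][:3,3]
E
python3 - <<'E'
from h import *
for n in('top','scene'):
    c=grab(n,n+'0.png'); print(n,c['pose'].round(2).tolist(),c['fx'],c['cx'],c['cy'])
print(manip.read_state())
E
```

```text
top [[0.02, -0.99, 0.11, 387.07], [-1.0, -0.02, -0.0, 18.49], [0.01, -0.11, -0.99, 1370.21], [0.0, 0.0, 0.0, 1.0]] 446.14916260106946 318.9403909273751 199.81339660286193
scene [[0.51, -0.62, 0.59, -381.31], [-0.86, -0.36, 0.37, -574.71], [-0.01, -0.7, -0.72, 1165.1], [0.0, 0.0, 0.0, 1.0]] 424.3659040510552 321.0001813432568 193.88771523379435
{'clock': 0.1, 'joints': array([ 1.15842755e+00,  3.00355637e-01,  1.52151096e+00,  1.99174577e-05,
        1.32068251e+00, -6.66568136e-02]), 'qd': array([-6.79369574e-04, -5.52299155e-05, -7.30342304e-04, -7.86722966e-04,
       -1.35590789e-03, -5.04097952e-04]), 'effort': array([ 2.93431374e-03, -5.32641256e+01, -3.53280759e+01,  7.10352603e-02,
        2.34626234e-02, -2.35839252e-05]), 'eef_pos': array([186.31719992, 517.25048622, 215.97931825]), 'eef_rot': array([-3.14063961e+00, -8.29572113e-05,  2.79587571e+00]), 'wrist_force': array([ 0.04766337, -0.1741875 , -0.42710442]), 'moment': array([ 0.01362915, -0.02379776, -0.01721009]), 'finger_gap': 93.96416382711294}
```

View pics/top0.png

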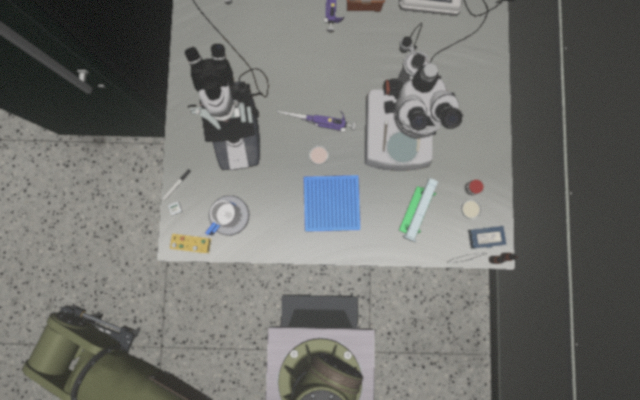

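View pics/scene0.png

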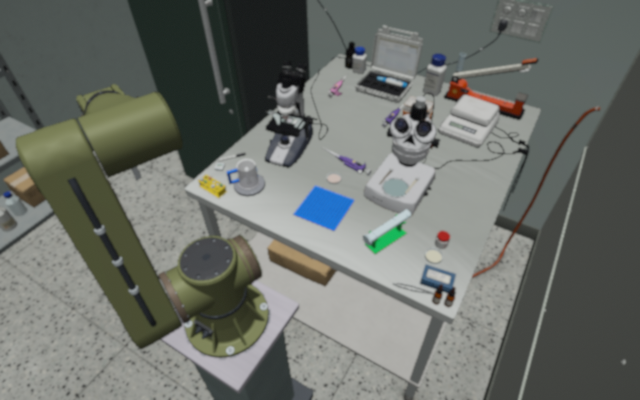

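Top view: the stand and beaker are at about (228,214) with the handle toward (212,229). The mat is at (332,203), and the cradle and tube at about (420,210). I'll enlarge these and fit the points.

Run:
```python
from h import *
c=dict(np.load('pics/top.npz')); im=c['image']
a=cv2.resize(im[185:245,185:265],None,fx=5,fy=5,interpolation=3)
b=cv2.resize(im[170:250,390:450],None,fx=5,fy=5,interpolation=3)
o=np.zeros((400,700,3),np.uint8); o[:300,:400]=a; o[:,400:]=b; cv2.imwrite('pics/crop.png',o)
p=cloud(c); x=p[...,0];y=p[...,1];z=p[...,2]
hsv=cv2.cvtColor(im,cv2.COLOR_BGR2HSV)
v,u=np.mgrid[:400,:640]
def rep(n,m):
    q=p[m]; r=cv2.minAreaRect(q[:,:2].astype(np.float32)); print(n,len(q),q.mean(0).round(1),'rect',np.round(r[0],1),np.round(r[1],1),round(r[2],1),'z',np.percentile(q[:,2],[5,50,95]).round(1))
print('table z',np.median(z[240:250,270:300]))
blue=(hsv[...,0]>100)&(hsv[...,0]<125)&(hsv[...,1]>120)
rep('mat',blue&(u>290)&(u<370)&(v>170)&(v<240))
rep('handle',blue&(u>200)&(u<225)&(v>215)&(v<240))
rep('stand',(z>8)&(u>203)&(u<255)&(v>192)&(v<240)&~blue&(z<25))
rep('beakertop',(z>95)&(u>203)&(u<255)&(v>190)&(v<240)&~blue)
t=(z>64)&(u>395)&(u<445)&(v>172)&(v<248)&~((hsv[...,0]<85)&(hsv[...,1]>120))
rep('tube',t)
g=(hsv[...,0]>50)&(hsv[...,0]<80)&(hsv[...,1]>120)&(u>390)&(u<445)&(v>172)&(v<248)
rep('cradle',g)
q=p[t]; m=q.mean(0)[:2]; d=np.linalg.svd(q[:,:2]-m,full_matrices=False)[2][0]; s=(q[:,:2]-m)@d; w=(q[:,:2]-m)@[-d[1],d[0]]
print('dir',d)
for k in np.arange(s.min(),s.max(),15): 
    e=(s>=k)&(s<k+15); print(round(k),e.sum(),w[e].min().round(1),w[e].max().round(1),q[e,2].max().round(1))
```

```text
table z 0.1120694047700681
mat 2609 [531.  -24.3  10.5] rect [499.7 -25.5] [221.  160.9] 2.6 z [ 1.6  6.4 11.2]
handle 45 [438.2 320.8  80.9] rect [438.2 322. ] [ 9.2 29.2] 52.9 z [ 46.   96.9 102.1]
stand 551 [481.1 273.7  14.2] rect [483.5 295.1] [121.9 130.7] 14.0 z [ 9.3 13.8 20.2]
beakertop 550 [478.4 283.6 142.3] rect [455.  171.8] [319.8 101.2] 83.7 z [100.9 108.5 113.4]
tube 711 [ 505.6 -273.7  107.8] rect [ 443.6 -185.5] [131.4 402.5] 33.6 z [69.4 81.7 88.5]<stdin>:10: RuntimeWarning: Mean of empty slice.
  ret = um.true_divide(
Traceback (most recent call last):
IndexError: index -1 is out of bounds for axis 0 with size 0
```

View pics/crop.png

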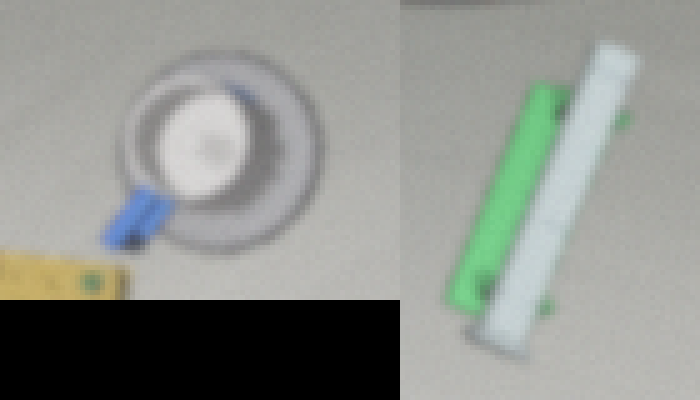

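Crop: stand disc centre at crop (221,152). Beaker bottom disc at (204,145), with the handle's outer end near (122,240). On the tube, the flared foot is at the lower end (503,350) and the mouth is at the top (617,48).

Run:
```python
from h import *
c=dict(np.load('pics/top.npz')); im=c['image']
A=lambda x,y:(185+x/5-.4,185+y/5-.4); B=lambda x,y:(390+(x-400)/5-.4,170+y/5-.4)
print('stand',world(c,*A(221,152),14).round(1))
print('beaker top',world(c,*A(204,145),109).round(1))
print('handle out',world(c,*A(122,238),98).round(1))
f=world(c,*B(503,350),70);m=world(c,*B(617,48),70);print('foot',f.round(1),'mouth',m.round(1),np.linalg.norm(f-m),np.degrees(np.arctan2(*(m-f)[1::-1])))
p=cloud(c);z=p[...,2]; v,u=np.mgrid[:400,:640]; hsv=cv2.cvtColor(im,cv2.COLOR_BGR2HSV)
def med(n,m):
    q=p[m]; print(n,len(q),np.median(q,0).round(1), (q.min(0).round(), q.max(0).round()))
med('mat',(hsv[...,0]>100)&(hsv[...,0]<125)&(hsv[...,1]>120)&(u>290)&(u<370)&(v>170)&(v<240)&(abs(z-6)<6))
for n,(u0,u1,v0,v1),(a,b) in (('btop',(200,260,190,245),(102,116)),('disc',(200,260,190,245),(9,20)),('tube',(395,445,172,248),(68,95)),('yellow',(165,212,230,255),(5,200))):
    med(n,(u>u0)&(u<u1)&(v>v0)&(v<v1)&(z>a)&(z<b))
m=(u>395)&(u<445)&(v>172)&(v<248)&(z>72)&(z<92); q=p[m]
q=q[(np.abs(q[:,0]-505)<120)&(np.abs(q[:,1]+270)<100)]
l=cv2.fitLine(q[:,:2].astype(np.float32),cv2.DIST_HUBER,0,.01,.01).ravel(); s=(q[:,:2]-l[2:])@l[:2]
print('tube line',l,np.degrees(np.arctan2(l[1],l[0])),l[2:]+np.percentile(s,1)*l[:2],l[2:]+np.percentile(s,99)*l[:2],np.percentile(q[:,2],[50,90]))
S=dict(np.load('pics/scene.npz')); cv2.imwrite('pics/s2.png',np.hstack([cv2.resize(S['image'][145:205,190:270],None,fx=5,fy=5,interpolation=3),cv2.resize(S['image'][200:260,345:425],None,fx=5,fy=5,interpolation=3)]))
```

```text
stand [482.7 287.4  14. ]
beaker top [479.7 278.4 109. ]
handle out [426.5 324.7  98. ]
foot [ 419.8 -253.5   70. ] mouth [ 599.  -320.6   70. ] 191.36939877925218 -20.530845043612963
mat 2497 [532.1 -24.5   6.4] (array([ 449., -107.,    0.]), array([613.,  59.,  12.]))
btop 502 [483.6 290.  108.6] (array([427., 255., 102.]), array([519., 334., 115.]))
disc 511 [477.6 267.   13.8] (array([393., 229.,   9.]), array([544., 352.,  20.]))
tube 666 [ 508.4 -279.7   81.8] (array([ 416., -330.,   68.]), array([ 601., -230.,   94.]))
yellow 625 [396.6 394.6  32.8] (array([361., 323.,   5.]), array([432., 472., 105.]))
tube line [ 9.2911750e-01 -3.6978465e-01  5.0988544e+02 -2.8066434e+02] -21.702333 [ 423.07919996 -246.115839  ] [ 596.17746138 -315.00818094] [82.15648931 86.56845681]
```

View pics/s2.png

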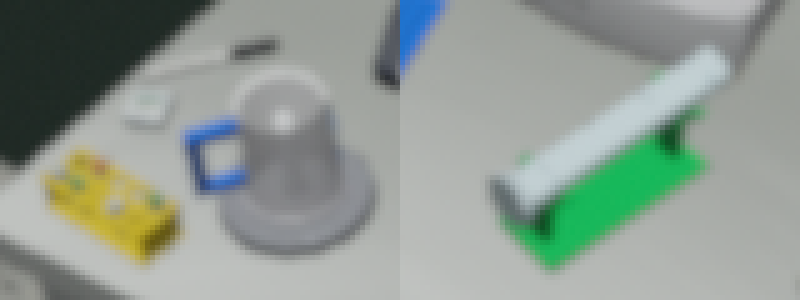

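Scene view: the closed flared foot is on the robot's side, and the handle points toward the yellow rack and away from the disc. Moving over the handle.

{"op": "arm_command", "data": {
  "rows": [44, -36, 0, -2, 94, 44, -36, 0, -2, 94, 44, -36, 0, -2, 94, 44, -36, 0, -2, 94, 44, -36, 0, -2, 94],
  "newtons": 20
}}

```text
clock: 0.72
eef_pos: [407.6, 336.0, 216.3]
eef_rot: [-3.141, -0.0, 2.62]
wrist_force: [0.2, 0.7, -0.4]
finger_gap: 94.0
```

Run:
```python
from h import *
c=grab('wrist','w1.png'); s=manip.read_state(); print(s['clock'],s['eef_pos'],s['eef_rot'],s['wrist_force']); print(c['pose'].round(2),c['fx'],c['cx'],c['cy'])
```

```text
0.775 [411.52595637 332.39707336 216.15393955] [-3.14086184e+00  1.28636640e-03  2.61506792e+00] [ 3.15584809 -3.82079996 -0.93099884]
[[ 5.0000e-01  8.4000e-01  2.3000e-01  3.4259e+02]
 [ 8.7000e-01 -4.8000e-01 -1.3000e-01  3.7424e+02]
 [-0.0000e+00  2.6000e-01 -9.7000e-01  3.8459e+02]
 [ 0.0000e+00  0.0000e+00  0.0000e+00  1.0000e+00]] 282.50364871406435 323.45377536721713 194.24890074886966
```

View pics/w1.png

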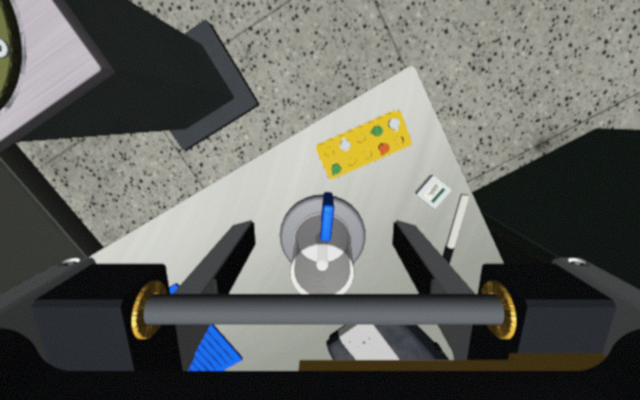

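Wrist view: the handle's top bar runs from (327,203) to (326,240). The beaker's closed bottom is a circle at about (322,272). I'll re-take now that the arm is settled and segment the handle numerically.

Run:
```python
from h import *
manip.camera('wrist');manip.camera('wrist')
c=grab('wrist'); s=manip.read_state(); print(s['clock'],s['eef_pos'],np.degrees(s['eef_rot']),s['wrist_force'])
im=c['image']; hsv=cv2.cvtColor(im,cv2.COLOR_BGR2HSV); v,u=np.mgrid[:400,:640]
w=(u>290)&(u<370)&(v>170)&(v<260)
m=w&(hsv[...,0]>100)&(hsv[...,0]<128)&(hsv[...,1]>130)
p=cloud(c); print(m.sum(),np.percentile(p[m][:,2],[10,50,90]))
for vv in range(v[m].min(),v[m].max()+1,4):
    uu=u[vv][m[vv]]
    if len(uu): print(vv,uu.min(),uu.max(),hsv[vv,int(uu.mean()),2],world(c,uu.mean(),vv,100)[:2].round(1),p[vv,int(uu.mean())].round(1))
q=p[(p[...,2]>103)&(p[...,2]<114)&(u>280)&(u<365)&(v>200)]
(cx,cy),r=cv2.minEnclosingCircle(q[:,:2].astype(np.float32)); print('btop',len(q),np.median(q,0),cx,cy,r)
```

```text
0.925 [406.71759043 336.87658832 216.08040274] [-1.79963072e+02 -2.45086149e-02  1.50089958e+02] [0.28352026 0.06434072 1.24615116]
504 [ 71.32954345  99.2544945  100.7122428 ]
193 325 330 67 [410.  340.1] [421.7 333.5  49.3]
197 324 332 68 [414.1 338.4] [422.4 334.2  66.6]
201 324 332 67 [417.8 336.2] [422.4 333.9  82.8]
205 323 332 174 [421.4 333.6] [421.5 332.9  98.6]
209 323 333 242 [425.5 331.9] [425.7 331.7  99.1]
213 322 333 242 [429.1 329.2] [428.7 328.8 100.4]
217 321 332 241 [432.4 326. ] [431.9 325.7 101. ]
221 322 332 241 [436.6 324.2] [436.5 324.3 100.3]
225 321 332 242 [440.3 321.5] [439.8 321.2 100.7]
229 321 331 241 [444.1 318.7] [444.3 318.6  99.4]
233 321 331 241 [448.1 316.4] [447.7 316.6 100.9]
237 320 330 242 [451.6 313.2] [451.5 313.2 100.2]
241 327 327 148 [456.8 312.7] [456.4 312.9 100.8]
btop 2753 [479.52426856 294.07882984 108.96747416] 483.5783996582031 291.0649719238281 35.42125701904297
```

{"op": "arm_command", "data": {
  "rows": [7, -3, 0, -3.7, 60, 7, -3, -10, 0, 60, 7, -2, -40, 0, 60, 0, 0, -46, 0, 60, 0, 0, -46, 0, 60]
}}

```text
clock: 1.55
eef_pos: [426.7, 329.7, 72.4]
eef_rot: [-3.141, -0.0, 2.559]
wrist_force: [-0.2, 0.6, -1.0]
finger_gap: 60.1
```

{"op": "arm_command", "data": {
  "rows": [0, 0, 0, 0, 60, 0, 0, 0, 0, 0, 0, 0, 0, 0, 0, 0, 0, 0, 0, 0, 0, 0, 0, 0, 0],
  "newtons": 40
}}

```text
clock: 2.17
eef_pos: [427.6, 329.6, 75.0]
eef_rot: [3.141, 0.0, 2.557]
wrist_force: [1.0, -0.2, -0.2]
finger_gap: 23.1
```

{"op": "arm_command", "data": {
  "rows": [0, 0, 0, 0, 0, 0, 0, 0, 0, 0, 0, 0, 0, 0, 0, 0, 0, 0, 0, 0, 0, 0, 4, 0, 0]
}}

```text
clock: 2.8
eef_pos: [427.1, 329.3, 78.1]
eef_rot: [-3.141, -0.0, 2.557]
wrist_force: [0.2, -0.9, -1.2]
finger_gap: 11.4
```

{"op": "arm_command", "data": {
  "rows": [0, 0, 10, 0, 0, 0, 0, 15, 0, 0, 0, 0, 15, 0, 0, 0, 0, 15, 0, 0, 0, 0, 5, 0, 0]
}}

```text
clock: 3.42
eef_pos: [427.7, 329.7, 139.8]
eef_rot: [3.14, 0.001, 2.557]
wrist_force: [0.5, 0.4, -2.2]
finger_gap: 11.8
```

Run:
```python
from h import *
c=grab('wrist'); s=manip.read_state(); print(s['clock'],s['eef_pos'],s['wrist_force'],s['moment'],s['finger_gap'])
S=grab('scene'); cv2.imwrite('pics/s3.png',np.hstack([cv2.resize(S['image'][120:220,180:280],None,fx=4,fy=4,interpolation=3),cv2.resize(c['image'][120:320,220:420],None,fx=2,fy=2)]))
```

```text
3.475 [427.72272812 329.62263858 139.7945614 ] [-0.17352267 -0.22192981 -1.09104488] [ 0.01558759  0.04318307 -0.03447089] 11.832157596214673
```

View pics/s3.png

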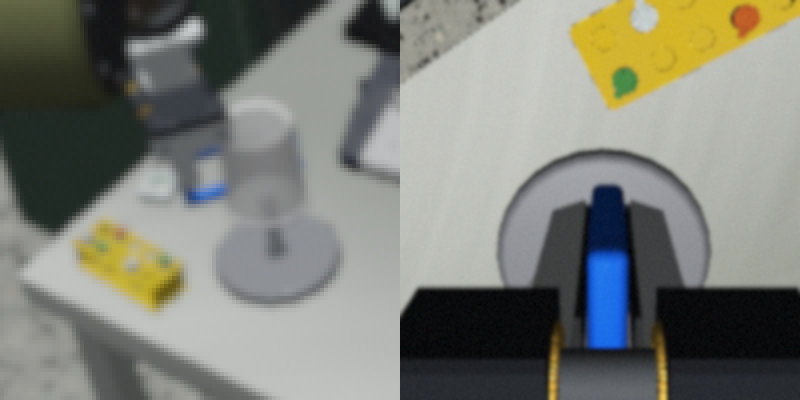

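Beaker held upright and clear of the disc; the scene crop shows the peg inside it. Raising it fully clear and carrying it to the mat.

{"op": "arm_command", "data": {
  "rows": [0, 0, 25, 0, 0, 0, 0, 30, 0, 0, 5, -20, 5, 0, 0, 10, -50, 0, 0, 0, 10, -50, 0, 0, 0]
}}

```text
clock: 4.15
eef_pos: [452.0, 207.1, 197.0]
eef_rot: [-3.14, -0.001, 2.557]
wrist_force: [0.9, 0.3, -1.3]
finger_gap: 11.6
```

{"op": "arm_command", "data": {
  "rows": [10, -50, 0, 0, 0, 10, -50, 0, 0, 0, 10, -50, 0, 0, 0, 6, -36, 0, 0, 0, 0, -12, 0, 0, 0]
}}

```text
clock: 4.78
eef_pos: [487.8, 9.1, 197.2]
eef_rot: [-3.14, -0.002, 2.554]
wrist_force: [-0.1, 0.0, -2.0]
finger_gap: 11.7
```

{"op": "arm_command", "data": {
  "rows": [0, 0, -30, 0, 0, 0, 0, -30, 0, 0, 0, 0, -30, 0, 0, 0, 0, -15, 0, 0, 0, 0, 0, 0, 0]
}}

```text
clock: 5.4
eef_pos: [487.9, 11.6, 92.8]
eef_rot: [-3.141, -0.002, 2.557]
wrist_force: [0.4, 0.0, -1.5]
finger_gap: 11.9
```

Run:
```python
from h import *
c=grab('top','t2.png'); s=manip.read_state(); print(s['clock'],s['eef_pos'],s['wrist_force'],s['joints'],s['finger_gap'])
S=grab('scene'); cv2.imwrite('pics/s4.png',np.hstack([cv2.resize(S['image'][140:240,280:380],None,fx=4,fy=4,interpolation=3),cv2.resize(c['image'][155:255,280:380],None,fx=4,fy=4,interpolation=3)]))
```

```text
5.45 [488.43553398  11.56359634  93.72990967] [-0.16176511 -0.10868142 -1.27718963] [-5.13072954e-02  3.09983635e-01  1.81929869e+00 -1.04803781e-05
  1.01243589e+00 -1.03747164e+00] 12.021391924184082
```

View pics/s4.png

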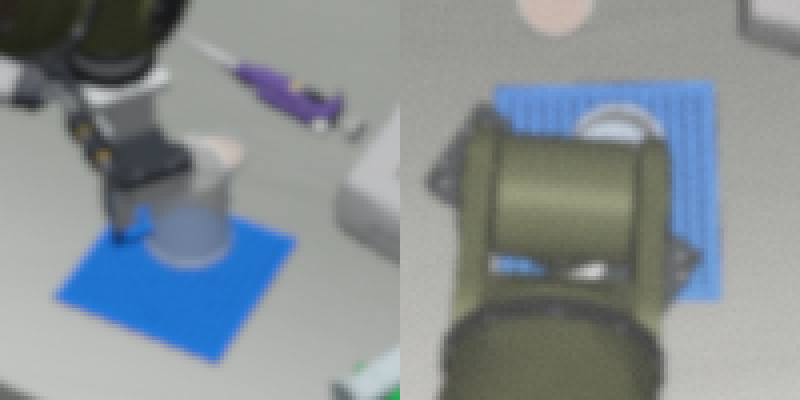

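Beaker is over the mat: scene crop (190,230), mat corners from (60,300) to (295,240). Lowering to contact.

{"op": "arm_command", "data": {
  "rows": [0, 0, -12, 0, 0, 0, 0, -9, 0, 0, 0, 0, -3, 0, 0, 0, 0, -2, 0, 0, 0, 0, 0, 0, 0]
}}

```text
clock: 6.12
eef_pos: [488.5, 11.4, 67.5]
eef_rot: [3.142, 0.0, 2.557]
wrist_force: [0.4, 0.4, -1.0]
finger_gap: 11.7
```

{"op": "arm_command", "data": {
  "rows": [0, 0, -1, 0, 0, 0, 0, 0, 0, 0, 0, 0, -1, 0, 0, 0, 0, 0, 0, 0, 0, 0, 0, 0, 0]
}}

```text
clock: 6.75
eef_pos: [488.6, 11.5, 66.5]
eef_rot: [3.141, 0.001, 2.557]
wrist_force: [-6.9, 1.3, 15.4]
finger_gap: 11.9
```

{"op": "arm_command", "data": {
  "rows": [0, 0, 1, 0, 12, 0, 0, 0, 0, 30, 0, 0, 0, 0, 40, 0, 0, 0, 0, 40, 0, 0, 0, 0, 40],
  "newtons": 20
}}

```text
clock: 7.38
eef_pos: [488.4, 11.4, 66.4]
eef_rot: [-3.142, -0.0, 2.557]
wrist_force: [-0.1, 0.3, 0.1]
finger_gap: 39.9
```

{"op": "arm_command", "data": {
  "rows": [0, 0, 20, 0, 40, 0, 0, 40, 0, 60, 0, 0, 40, 0, 70, 0, 0, 40, 0, 70, 0, 0, 0, 0, 70]
}}

```text
clock: 8.0
eef_pos: [489.4, 11.4, 209.1]
eef_rot: [3.139, 0.004, 2.557]
wrist_force: [0.6, 0.0, 0.2]
finger_gap: 70.1
```

{"op": "arm_command", "data": {
  "rows": [-10, -40, 0, 2, 70, -10, -50, 0, 2, 70, -10, -50, 0, 2, 70, -10, -50, 0, 3, 70, -10, -40, 0, 3, 70]
}}

```text
clock: 8.62
eef_pos: [437.5, -220.1, 205.3]
eef_rot: [3.141, -0.002, 2.767]
wrist_force: [0.9, 0.8, -0.4]
finger_gap: 70.0
```

Run:
```python
from h import *
for _ in range(3):manip.camera('wrist')
c=grab('wrist','w5.png'); s=manip.read_state(); print(s['clock'],s['eef_pos'],np.degrees(s['eef_rot']))
T=grab('top'); p=cloud(T); v,u=np.mgrid[:400,:640]
hs=cv2.cvtColor(T['image'],cv2.COLOR_BGR2HSV)
b=(u>290)&(u<375)&(v>160)&(v<240)&(p[...,2]>90)&(p[...,2]<108); q=p[b]; print('beaker top',len(q),np.median(q,0),cv2.minEnclosingCircle(q[:,:2].astype(np.float32)))
cv2.imwrite('pics/c5.png',np.hstack([cv2.resize(T['image'][155:255,280:380],None,fx=4,fy=4,interpolation=3),cv2.resize(c['image'],(640,400))[:, 0:400]]))
cv2.imwrite('pics/c5.png',np.vstack([c['image'][:,:].copy(),np.hstack([cv2.resize(T['image'][160:240,290:450],(640,200))[:, :640]])]))
```

```text
8.825 [ 438.0258551  -218.59136471  205.43569138] [ 1.79974974e+02 -8.79733481e-02  1.58380418e+02]
beaker top 519 [543.06354686 -22.73331643 100.79964289] ((528.5841674804688, -16.27060317993164), 54.29966354370117)
```

View pics/c5.png

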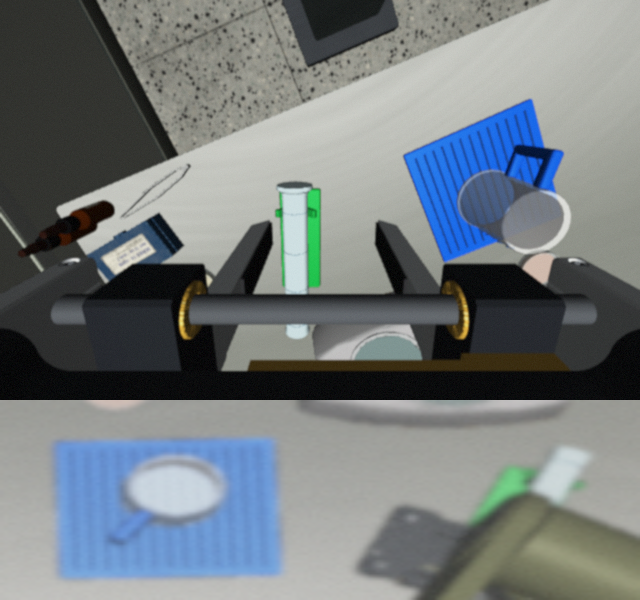

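Beaker is wholly on the mat with its handle. In the wrist view, the tube's foot is at (295,187) and the barrel runs down to (297,335).

Run:
```python
from h import *
c=dict(np.load('pics/wrist.npz')); im=c['image']; p=cloud(c)
for vv in (180,182,184,186,188,190,192,194,200,210,230,250,270):
    r=p[vv,265:325]; k=r[:,2]>60; uu=np.arange(265,325)[k]
    if k.sum(): print(vv,uu.min(),uu.max(),'zmax',r[k][:,2].max().round(1),'axis@70',world(c,(uu.min()+uu.max())/2,vv,70)[:2].round(1),'top',r[k][r[k][:,2].argmax()].round(1))
q=p[170:290,260:330].reshape(-1,3); q=q[(q[:,2]>76)&(q[:,2]<95)]
l=cv2.fitLine(q[:,:2].astype(np.float32),cv2.DIST_HUBER,0,.01,.01).ravel(); s=(q[:,:2]-l[2:])@l[:2]
print(l,np.degrees(np.arctan2(l[1],l[0])), s.min(),s.max(), l[2:]+s.min()*l[:2], l[2:]+s.max()*l[:2])
for a in np.arange(s.min(),s.min()+30,3):
    e=(s>=a)&(s<a+3); print(round(a-s.min()),e.sum(),q[e,2].max() if e.any() else 0)
```

```text
184 278 311 zmax 67.4 axis@70 [ 421.1 -246.6] top [ 416.4 -260.    67.4]
186 276 312 zmax 76.8 axis@70 [ 422.9 -248. ] top [ 426.1 -235.7   76.8]
188 277 312 zmax 86.5 axis@70 [ 425.2 -248.4] top [ 424.6 -239.    86.5]
190 278 310 zmax 89.6 axis@70 [ 427.1 -249.8] top [ 422.5 -247.9   89.6]
192 281 308 zmax 90.3 axis@70 [ 429.4 -250.2] top [ 425.1 -246.7   90.3]
194 282 307 zmax 86.9 axis@70 [ 431.5 -251.1] top [ 427.8 -248.2   86.9]
200 282 307 zmax 83.3 axis@70 [ 437.9 -253.8] top [ 434.7 -251.6   83.3]
210 275 316 zmax 84.1 axis@70 [ 449.2 -257.4] top [ 445.2 -254.8   84.1]
230 265 307 zmax 208.9 axis@70 [ 467.4 -277.1] top [ 417.4 -249.4  208.9]
250 265 307 zmax 373.6 axis@70 [ 490.4 -287.2] top [ 368.2 -191.3  373.6]
270 284 307 zmax 85.3 axis@70 [ 518.7 -287.1] top [ 510.4 -283.9   85.3]
[ 9.2842680e-01 -3.7151533e-01  4.7523700e+02 -2.6809540e+02] -21.809103 -57.833616439966924 69.27057608814758 [ 421.54271994 -246.60932264] [ 539.54965895 -293.83047914]
0 149 90.18431453084753
3 72 90.26118045350125
6 47 86.87758732469854
9 60 84.20628944424925
12 52 83.63344442779072
15 65 84.50953226813107
18 57 84.23681564996724
21 59 83.7813935989904
24 61 84.10553067402748
27 59 84.46711831393065
```

{"op": "arm_command", "data": {
  "rows": [-8, -15, 0, 0, 70, -7, -14, -13, 0, 70, 0, 0, -40, 0, 70, 0, 0, -50, 0, 70, 0, 0, -40, 0, 70]
}}

```text
clock: 9.5
eef_pos: [422.3, -247.7, 61.0]
eef_rot: [3.141, -0.001, 2.766]
wrist_force: [0.7, -0.4, -0.1]
finger_gap: 70.0
```

{"op": "arm_command", "data": {
  "rows": [0, 0, 0, 0, 70, 0, 0, 0, 0, 44, 0, 0, 0, 0, 44, 0, 0, 0, 0, 44, 0, 0, 0, 0, 44]
}}

```text
clock: 10.12
eef_pos: [423.6, -247.7, 64.0]
eef_rot: [-3.141, 0.001, 2.766]
wrist_force: [0.6, -0.2, 0.3]
finger_gap: 43.9
```

Run:
```python
from h import *
c=grab('wrist','w6.png'); s=manip.read_state(); print(s['clock'],s['eef_pos'],np.degrees(s['eef_rot']),s['finger_gap'],s['wrist_force'])
cv2.imwrite('pics/c6.png',cv2.resize(c['image'][130:350,200:420],(660,600)))
```

```text
10.175 [ 423.54557207 -247.64895778   63.80920955] [-1.79990970e+02  3.50040415e-02  1.58490676e+02] 44.294592204512924 [ 0.2763672   0.32495227 -0.3580909 ]
```

View pics/c6.png

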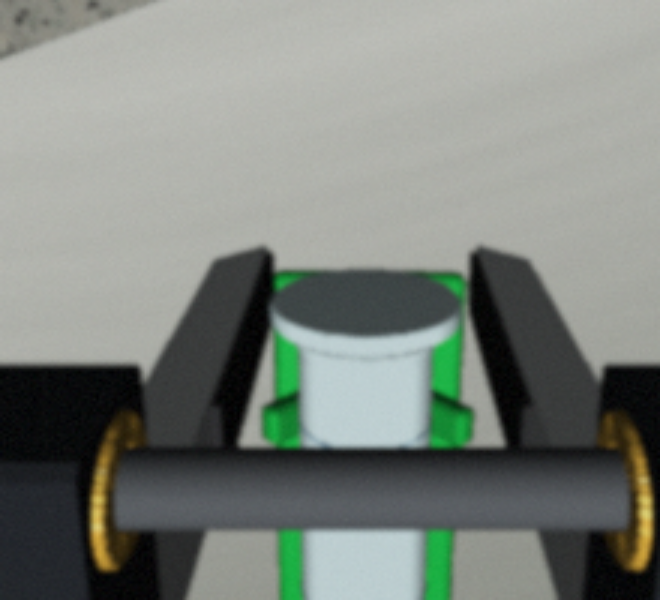

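Foot is centred between the pads. Closing firmly to lift it level.

{"op": "arm_command", "data": {
  "rows": [0, 0, -2, 0, 30, 0, 0, 0, 0, 30, 0, 0, 0, 0, 30, 0, 0, 0, 0, 30, 0, 0, 0, 0, 30],
  "newtons": 40
}}

```text
clock: 10.8
eef_pos: [423.4, -247.7, 61.5]
eef_rot: [-3.141, 0.0, 2.766]
wrist_force: [-2.5, -3.8, 3.4]
finger_gap: 35.9
```

{"op": "arm_command", "data": {
  "rows": [0, 0, 8, 0, 30, 0, 0, 15, 0, 30, 0, 0, 25, 0, 30, 0, 0, 10, 0, 30, 0, 0, 0, 0, 30]
}}

```text
clock: 11.42
eef_pos: [423.6, -247.6, 120.0]
eef_rot: [-3.141, 0.001, 2.766]
wrist_force: [0.4, 0.1, -0.4]
finger_gap: 35.7
```

Run:
```python
from h import *
s=manip.read_state(); print(s['clock'],s['eef_pos'],s['finger_gap'],s['wrist_force'],s['moment'])
S=grab('scene'); cv2.imwrite('pics/c7.png',cv2.resize(S['image'][150:270,320:440],(600,600),interpolation=3))
```

```text
11.425 [ 423.63560402 -247.59047814  120.0101781 ] 35.65714491090535 [ 0.43561414  0.14672212 -0.42098089] [0.04894294 0.01589072 0.0230729 ]
```

View pics/c7.png

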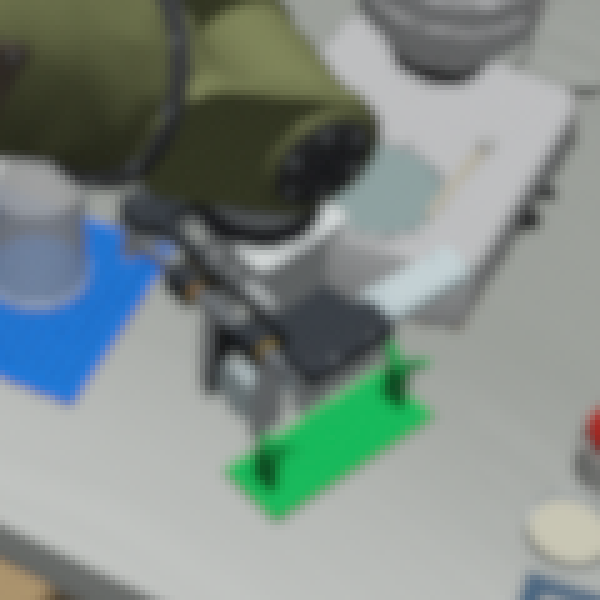

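Tube is held level and clear of the cradle: mouth end at crop (450,260), fingers at (240,380). Raising and backing into free space, then loosening so the mouth swings down.

{"op": "arm_command", "data": {
  "rows": [-10, 4, 20, 0, 30, -15, 8, 45, 0, 30, -20, 10, 50, 0, 30, -20, 10, 50, 0, 30, -10, 6, 20, 0, 30]
}}

```text
clock: 12.1
eef_pos: [348.0, -209.4, 306.4]
eef_rot: [-3.141, 0.002, 2.766]
wrist_force: [0.3, 0.8, -0.6]
finger_gap: 36.0
```

{"op": "arm_command", "data": {
  "rows": [0, 0, 0, 0, 30, 0, 0, 0, 0, 30, 0, 0, 0, 0, 30],
  "newtons": 12
}}

```text
clock: 12.48
eef_pos: [348.5, -209.6, 303.0]
eef_rot: [3.141, -0.002, 2.766]
wrist_force: [0.3, -0.7, -0.5]
finger_gap: 36.8
```

```bash
cat > tube.py <<'E'
from h import *
s=manip.read_state(); print(s['clock'],s['eef_pos'],s['finger_gap'],s['wrist_force'],s['moment'])
# tube points in the scene camera: pale-blue, near grasp, cut near the arm
for n in('scene','wrist','top'):
    c=grab(n); p=cloud(c); h=cv2.cvtColor(c['image'],cv2.COLOR_BGR2HSV)
    d=p-s['eef_pos']
    m=(np.linalg.norm(d,axis=-1)<215)&(h[...,0]>75)&(h[...,0]<110)&(h[...,1]>8)&(h[...,1]<90)&(h[...,2]>110)&(p[...,2]>18)&(c['z_map']>0)
    q=p[m]
    if len(q)<15: print(n,len(q)); continue
    o=np.median(q,0); w=np.linalg.svd(q-o,full_matrices=False)[2][0]; print(n,len(q),'med',o.round(),'dir',w.round(2),'z',np.percentile(q[:,2],[2,98]).round())
E
python3 tube.py
```

```text
12.475 [ 348.46916997 -209.56172902  303.0400046 ] 36.80518910363087 [ 0.26767933 -0.65057182 -0.52788702] [-0.03180615  0.05235901  0.01118216]
scene 481 med [ 351. -228.  304.] dir [-0.18  0.11  0.98] z [137. 475.]
wrist 6962 med [ 339. -206.  406.] dir [ 0.09 -0.04 -1.  ] z [307. 408.]
top 63 med [ 372. -144.  433.] dir [-0.98  0.21  0.03] z [430. 436.]
```

{"op": "arm_command", "data": {
  "rows": [0, 0, 0, 0, 30, 0, 0, 0, 0, 30],
  "newtons": 7
}}

```text
clock: 12.88
eef_pos: [348.4, -209.6, 304.4]
eef_rot: [3.142, -0.0, 2.766]
wrist_force: [0.2, 0.2, -0.9]
finger_gap: 37.4
```

Run:
```python
from h import *
S=grab('scene'); P=S['pose'];q=np.linalg.inv(P)@np.array([348,-210,290,1]); u=int(q[0]/q[2]*S['fx']+S['cx']);v=int(q[1]/q[2]*S['fy']+S['cy']);print(u,v,manip.read_state()['finger_gap'])
cv2.imwrite('pics/c8.png',cv2.resize(S['image'][max(v-90,0):v+110,u-100:u+100],(600,600),interpolation=3))
```

```text
347 203 36.61660546805075
```

View pics/c8.png

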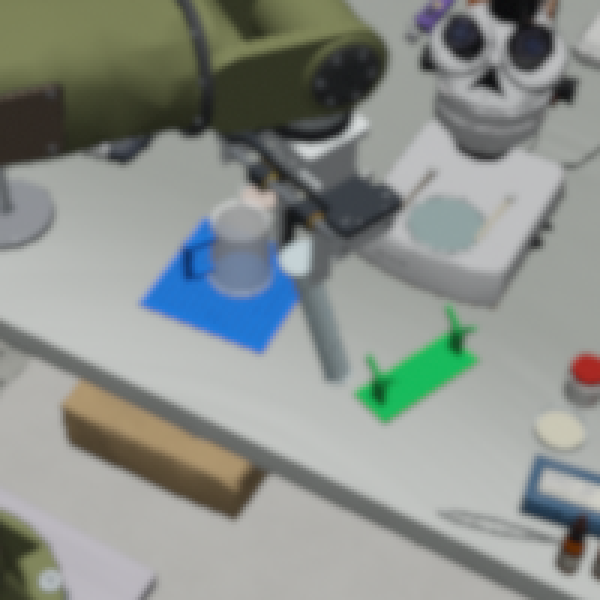

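Tube has swung mouth-down: foot at crop (298,250), mouth at (336,375). Loosening a bit more and fitting the remaining tilt.

{"op": "arm_command", "data": {
  "rows": [0, 0, 0, 0, 30, 0, 0, 0, 0, 30, 0, 0, 0, 0, 30, 0, 0, 0, 0, 30],
  "newtons": 4
}}

```text
clock: 13.42
eef_pos: [348.4, -209.6, 304.4]
eef_rot: [-3.142, 0.0, 2.766]
wrist_force: [-0.1, -0.7, 0.2]
finger_gap: 37.8
```

```bash
cat > tilt.py <<'E'
from h import *
c=grab('scene'); s=manip.read_state(); e=s['eef_pos']; p=cloud(c); h=cv2.cvtColor(c['image'],cv2.COLOR_BGR2HSV)
print(s['clock'],e.round(1),np.degrees(s['eef_rot']).round(1),s['finger_gap'],s['wrist_force'].round(1),s['moment'].round(3))
g=e+[0,0,8]; d=p-g
m=(c['z_map']>0)&(np.hypot(d[...,0],d[...,1])<110)&(d[...,2]<-28)&(d[...,2]>-200)&(p[...,2]>30)
n,l,st,ce=cv2.connectedComponentsWithStats(m.astype(np.uint8)); 
k=1+np.argmax(st[1:,4]); q=p[l==k]; print('area',st[k])
from scipy.optimize import least_squares
def f(x): # axis through (x0,x1) at z=g, slopes x2,x3 ; radius 16
    t=np.array([x[2],x[3],1]); t/=np.linalg.norm(t); r=q-[x[0],x[1],g[2]]; return np.linalg.norm(np.cross(r,t),axis=1)-16
r=least_squares(f,[g[0],g[1],0,0],loss='soft_l1'); x=r.x
L=183.5
print('axis at grasp',x[:2].round(1),'off',(x[:2]-g[:2]).round(1),'tilt deg xy',np.degrees(np.arctan(x[2:])).round(1),'rms',np.sqrt((r.fun**2).mean()).round(2))
print('mouth',(x[:2]-L*x[2:]).round(1),'minus tcp',(x[:2]-L*x[2:]-e[:2]).round(1),'zmin pts',np.percentile(q[:,2],1).round(1))
E
python3 tilt.py
```

```text
13.475 [ 348.4 -209.6  304.5] [-180.     0.   158.5] 37.30779411108772 [-0.1 -0.7 -0.4] [-0.034 -0.052  0.005]
area [345 207  18  36 332]
axis at grasp [ 348.7 -206.9] off [0.3 2.7] tilt deg xy [-7.2  9.8] rms 1.34
mouth [ 371.9 -238.5] minus tcp [ 23.5 -28.9] zmin pts 130.4
```

Run:
```python
from h import *
for n in('top','scene'):
    c=dict(np.load('pics/%s.npz'%n)); p=cloud(c); ok=c['z_map']>0
    d=np.hypot(p[...,0]-483,p[...,1]-289)
    pk=p[ok&(d<35)&(p[...,2]>25)&(p[...,2]<100)]
    dk=p[ok&(d<85)&(p[...,2]>10)&(p[...,2]<18)]
    print(n,len(pk),np.median(pk,0).round(1),pk[pk[:,2]>80].mean(0).round(1) if (pk[:,2]>80).any() else '',len(dk),((dk.min(0)+dk.max(0))/2).round(1),(dk.max(0)-dk.min(0)).round(1))
    hull=cv2.convexHull(dk[:,:2].astype(np.float32)); print(cv2.minEnclosingCircle(hull), cv2.fitEllipse(hull))
    print(pk[np.argsort(-pk[:,2])[:8]].round(1).tolist())
```

```text
top 39 [482.7 286.6  81.8] [483.5 289.2  90. ] 1013 [475.8 290.4  14. ] [137.5 121.8   8. ]
((475.8096618652344, 289.2066955566406), 68.96436309814453) ((480.7010192871094, 289.30596923828125), (119.89863586425781, 130.5492706298828), 92.81322479248047)
[[485.0, 284.8, 98.3], [488.0, 288.4, 95.3], [482.2, 291.1, 95.0], [482.4, 288.4, 94.0], [485.2, 294.4, 93.4], [488.1, 291.7, 93.3], [485.3, 288.7, 93.2], [479.6, 288.5, 93.1]]
scene 47 [480.  286.2  58.4] [479.5 285.8  86.3] 424 [483.2 288.   14. ] [124.9 122.4   7.9]
((483.2872314453125, 288.47015380859375), 63.063140869140625) ((483.3152770996094, 288.7486572265625), (120.94863891601562, 125.56607055664062), 130.1859130859375)
[[476.9, 287.0, 91.9], [481.5, 281.3, 90.8], [481.2, 286.1, 88.9], [475.6, 286.7, 87.9], [478.3, 284.3, 86.9], [479.5, 294.9, 86.2], [482.7, 283.5, 83.7], [477.1, 289.2, 80.5]]
```

{"op": "arm_command", "data": {
  "rows": [8, 20, 10, 0, 30, 12, 45, 10, 0, 30, 15, 50, 10, 0, 30, 15, 50, 5, 0, 30, 15, 50, 0, 0, 30],
  "newtons": 4
}}

```text
clock: 14.1
eef_pos: [413.7, 7.1, 340.0]
eef_rot: [3.141, 0.001, 2.766]
wrist_force: [0.6, -1.2, -0.9]
finger_gap: 37.6
```

{"op": "arm_command", "data": {
  "rows": [15, 50, 0, 0, 30, 15, 50, 0, 0, 30, 12, 50, 0, 0, 30, 8, 40, 0, 0, 30, 4, 25, 0, 0, 30]
}}

```text
clock: 14.72
eef_pos: [467.5, 222.2, 339.1]
eef_rot: [-3.141, -0.0, 2.767]
wrist_force: [-0.4, 0.3, 0.4]
finger_gap: 37.6
```

{"op": "arm_command", "data": {
  "rows": [0, 20, 0, 0, 30, 0, 15, 0, 0, 30, 0, 0, 0, 0, 30, 0, 0, 0, 0, 30, 0, 0, 0, 0, 30]
}}

```text
clock: 15.35
eef_pos: [467.5, 254.8, 339.6]
eef_rot: [3.141, 0.0, 2.765]
wrist_force: [0.4, -0.4, 0.6]
finger_gap: 37.5
```

```bash
python3 tilt.py
```

```text
15.4 [467.5 254.9 339.6] [180.    0.  158.4] 37.81642802926146 [-0.4 -0.1  0.1] [ 0.061 -0.021 -0.002]
area [240 125  21  38 321]
axis at grasp [468.7 257.8] off [1.2 2.9] tilt deg xy [-2.8  9. ] rms 2.15
mouth [477.6 228.9] minus tcp [ 10.1 -26. ] zmin pts 165.8
```

Run:
```python
from h import *
S=dict(np.load('pics/scene.npz')); W=grab('wrist'); 
a=S['image'].copy(); P=np.linalg.inv(S['pose'])
def px(x): q=P@np.r_[x,1]; return q[0]/q[2]*S['fx']+S['cx'],q[1]/q[2]*S['fy']+S['cy']
g=np.array([467.5,254.9,347.6]); print('grasp',px(g),'vertical mouth',px(g-[0,0,183.5]))
u,v=map(int,px(g)); o=(v-40,u-60); print('origin u,v',o[1],o[0])
cv2.imwrite('pics/c9.png',np.hstack([cv2.resize(a[o[0]:o[0]+120,o[1]:o[1]+80],(400,600),interpolation=3),cv2.resize(W['image'][100:400,220:420],(400,600))]))
```

```text
grasp (np.float64(240.99034869549934), np.float64(116.40776110503488)) vertical mouth (np.float64(248.62491720104862), np.float64(158.6877745552678))
origin u,v 180 76
```

View pics/c9.png

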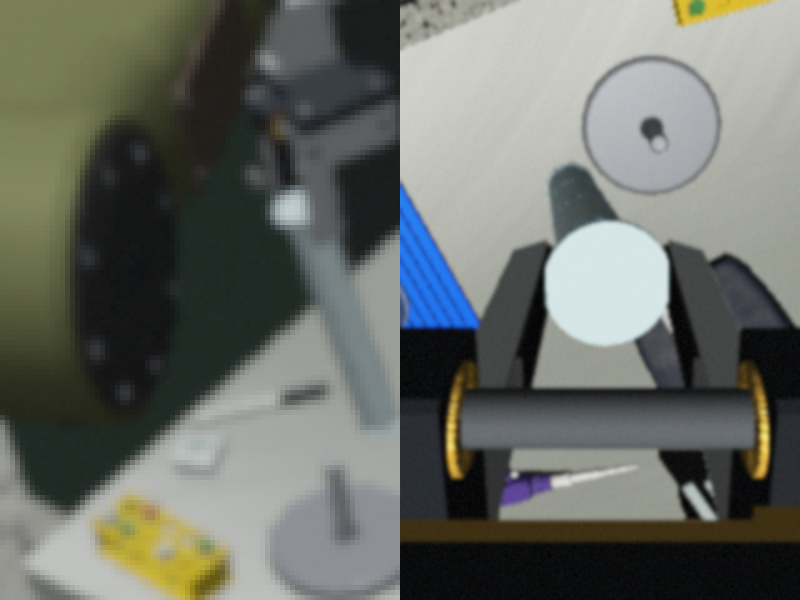

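Wrist view: foot at (607,283) in the panel, barrel leaning left to (570,185), so the tube is tilted a few degrees in both directions. I'll try squeezing then relaxing to square the foot in the pads.

{"op": "arm_command", "data": {
  "rows": [0, 0, 0, 0, 30, 0, 0, 0, 0, 30, 0, 0, 0, 0, 30],
  "newtons": 30
}}

```text
clock: 15.82
eef_pos: [467.4, 255.4, 339.4]
eef_rot: [3.142, 0.0, 2.766]
wrist_force: [0.3, -0.2, -0.4]
finger_gap: 36.1
```

```bash
python3 tilt.py
```

```text
15.875 [467.4 255.5 339.5] [-180.    -0.   158.5] 35.546879041409 [ 0.1  0.6 -0.7] [-0.014  0.052 -0.025]
area [240 124  22  39 317]
axis at grasp [467.7 258.6] off [0.3 3.1] tilt deg xy [-4.6  9.8] rms 2.1
mouth [482.3 226.9] minus tcp [ 14.9 -28.5] zmin pts 163.4
```

{"op": "arm_command", "data": {
  "rows": [0, 0, 0, 0, 30, 0, 0, 0, 0, 30, 0, 0, 0, 0, 30],
  "newtons": 3
}}

```text
clock: 16.25
eef_pos: [467.4, 255.4, 339.4]
eef_rot: [-3.142, -0.0, 2.766]
wrist_force: [-0.4, -1.3, -0.6]
finger_gap: 37.8
```

```bash
python3 tilt.py
```

```text
16.3 [467.4 255.5 339.4] [180.    0.  158.5] 37.79554674947073 [ 0.3  0.4 -0.9] [ 0.006 -0.047 -0.074]
area [239 125  22  39 327]
axis at grasp [467.8 258.7] off [0.3 3.2] tilt deg xy [-2.9  9.5] rms 2.25
mouth [477.  227.9] minus tcp [  9.6 -27.5] zmin pts 165.0
```

Run:
```python
from h import *
c=dict(np.load('pics/wrist.npz'))
print('foot',world(c,323.5,241.5,353).round(1),'mouth',world(c,306,189,166).round(1),world(c,306,193,166).round(1),'peg tip',world(c,220+258/2,100+143/2,93).round(1),'disc',world(c,220+251/2,100+125/2,14).round(1))
```

```text
foot [463.6 257.2 353. ] mouth [469.2 231.6 166. ] [473.9 229.6 166. ] peg tip [483.1 290.4  93. ] disc [482.1 291.6  14. ]
```

Wrist and scene fits agree: the mouth sits about (+8,-26) mm from the TCP, and the peg is at (483,289.5). Putting the mouth over the peg tip first.

{"op": "arm_command", "data": {
  "rows": [2, 12, 0, 0, 30, 2, 18, 0, 0, 30, 2, 18, -10, 0, 30, 2, 12, -20, 0, 30, 0, 0, -20, 0, 30],
  "newtons": 4
}}

```text
clock: 16.92
eef_pos: [475.1, 317.2, 287.6]
eef_rot: [-3.141, -0.001, 2.768]
wrist_force: [-0.3, -0.5, -1.2]
finger_gap: 37.6
```

{"op": "arm_command", "data": {
  "rows": [0, 0, 0, 0, 30, 0, 0, 0, 0, 30, 0, 0, 0, 0, 30, 0, 0, 0, 0, 30]
}}

```text
clock: 17.42
eef_pos: [475.5, 315.5, 290.0]
eef_rot: [3.141, 0.001, 2.766]
wrist_force: [0.3, -0.8, -0.5]
finger_gap: 37.6
```

```bash
python3 tilt.py
python3 - <<'E'
from h import *
S=dict(np.load('pics/scene.npz')); W=grab('wrist'); P=np.linalg.inv(S['pose'])
q=P@np.array([483,289,70,1]); u=int(q[0]/q[2]*S['fx']+S['cx']);v=int(q[1]/q[2]*S['fy']+S['cy']); print('org',u-30,v-65)
cv2.imwrite('pics/c10.png',np.hstack([cv2.resize(S['image'][v-65:v+25,u-30:u+30],(400,600),interpolation=3),cv2.resize(W['image'][100:250,270:370],(400,600),interpolation=3)]))
E
```

```text
17.475 [475.5 315.4 289.9] [180.    0.  158.5] 37.64729114919369 [-0.4  0.4 -0.5] [ 0.049 -0.016  0.022]
area [230 129  20  38 300]
axis at grasp [475.7 317.9] off [0.2 2.4] tilt deg xy [-2.2  9. ] rms 2.62
mouth [482.9 288.9] minus tcp [  7.4 -26.6] zmin pts 115.3
org 217 107
```

View pics/c10.png

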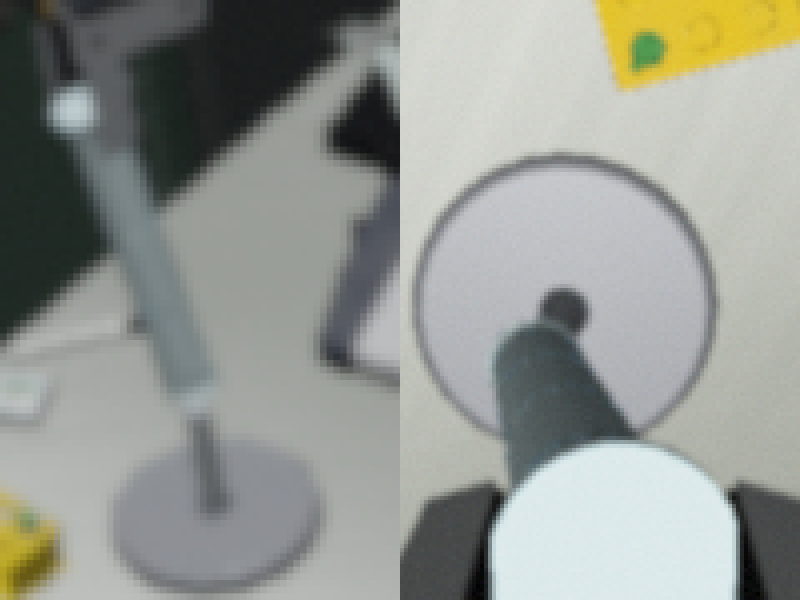

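Scene panel: mouth at (190,397) and the visible peg from (203,415) to (213,505). Wrist panel: mouth end near (538,352). Triangulating the mouth and the peg from both views.

Run:
```python
from h import *
S=dict(np.load('pics/scene.npz'));W=dict(np.load('pics/wrist.npz'))
def ray(c,u,v):
    r=c['pose'][:3,:3]@np.array([(u-c['cx'])/c['fx'],(v-c['cy'])/c['fy'],1]); return c['pose'][:3,3],r/np.linalg.norm(r)
def tri(a,b):
    A=np.zeros((3,3));y=np.zeros(3)
    for o,r in(a,b): M=np.eye(3)-np.outer(r,r);A+=M;y+=M@o
    x=np.linalg.solve(A,y); return x.round(1),[np.linalg.norm(np.cross(x-o,r)).round(1) for o,r in(a,b)]
sp=lambda x,y:(217+x/6.667-.4,107+y/6.667-.4); wp=lambda x,y:(270+(x-400)/4-.4,100+y/4-.4)
for w in((538,345),(538,352),(538,365)): print('mouth',tri(ray(S,*sp(190,395)),ray(W,*wp(*w))))
print('foot',tri(ray(S,*sp(72,108)),ray(W,*wp(615,560))))
print('wrist mouth on z=116',world(W,*wp(538,352),116))
print('peg foot',world(S,*sp(213,508),14),world(W,*wp(565,310),14))
for X in([483,289.5,14],[483,289.5,94],[483,289.5,116]):
    for n,c in(('S',S),('W',W)):
        q=np.linalg.inv(c['pose'])@np.r_[X,1]; u=q[0]/q[2]*c['fx']+c['cx'];v=q[1]/q[2]*c['fy']+c['cy']
        print(X,n,((u+.4-217)*6.667,(v+.4-107)*6.667) if n=='S' else ((u+.4-270)*4+400,(v+.4-100)*4))
```

```text
mouth (array([475.7, 289.3, 106.7]), [np.float64(1.4), np.float64(1.4)])
mouth (array([476.9, 289. , 106.6]), [np.float64(0.3), np.float64(0.3)])
mouth (array([479.1, 288.5, 106.5]), [np.float64(1.7), np.float64(1.7)])
foot (array([467.7, 319.4, 301.1]), [np.float64(3.6), np.float64(3.6)])
wrist mouth on z=116 [474.73850537 290.6235573  116.        ]
peg foot [480.81164954 291.40006654  14.        ] [483.32714712 291.51075038  14.        ]
[483, 289.5, 14] S (np.float64(217.8844482216134), np.float64(506.8779833284222))
[483, 289.5, 14] W (np.float64(560.043845614852), np.float64(311.06329725419323))
[483, 289.5, 94] S (np.float64(198.679064795387), np.float64(405.37662368844366))
[483, 289.5, 94] W (np.float64(548.7667400917267), np.float64(359.92428206950865))
[483, 289.5, 116] S (np.float64(193.15356937744085), np.float64(376.17411910110286))
[483, 289.5, 116] W (np.float64(544.8033620278579), np.float64(377.0966455806009))
```

{"op": "arm_command", "data": {
  "rows": [5, 1, 0, 0, 30, 0, 0, 0, 0, 30, 0, 0, -10, 0, 30, 0, 0, -10, 0, 30, 0, 0, 0, 0, 30]
}}

```text
clock: 18.15
eef_pos: [480.1, 316.2, 268.2]
eef_rot: [-3.14, -0.001, 2.766]
wrist_force: [0.8, -0.4, -0.4]
finger_gap: 38.0
```

{"op": "arm_command", "data": {
  "rows": [0, 0, -8, 0, 30, 0, 0, -7, 0, 30, 0, 0, 0, 0, 30]
}}

```text
clock: 18.52
eef_pos: [480.2, 316.3, 253.8]
eef_rot: [-3.141, -0.001, 2.766]
wrist_force: [0.3, 0.2, -0.7]
finger_gap: 37.5
```

```bash
python3 tilt.py
python3 - <<'E'
from h import *
S=dict(np.load('pics/scene.npz')); W=grab('wrist')
cv2.imwrite('pics/c11.png',np.hstack([cv2.resize(S['image'][107:197,217:277],(400,600),interpolation=3),cv2.resize(W['image'][100:250,270:370],(400,600),interpolation=3)]))
E
```

```text
18.575 [480.4 316.4 254.2] [-180.    -0.   158.5] 37.50816582464009 [ 0.3 -0.1 -1. ] [0.076 0.007 0.07 ]
area [232 138  20  38 292]
axis at grasp [480.9 319.7] off [0.5 3.3] tilt deg xy [-1.9  9.3] rms 2.54
mouth [487.1 289.8] minus tcp [  6.7 -26.6] zmin pts 75.0
```

View pics/c11.png

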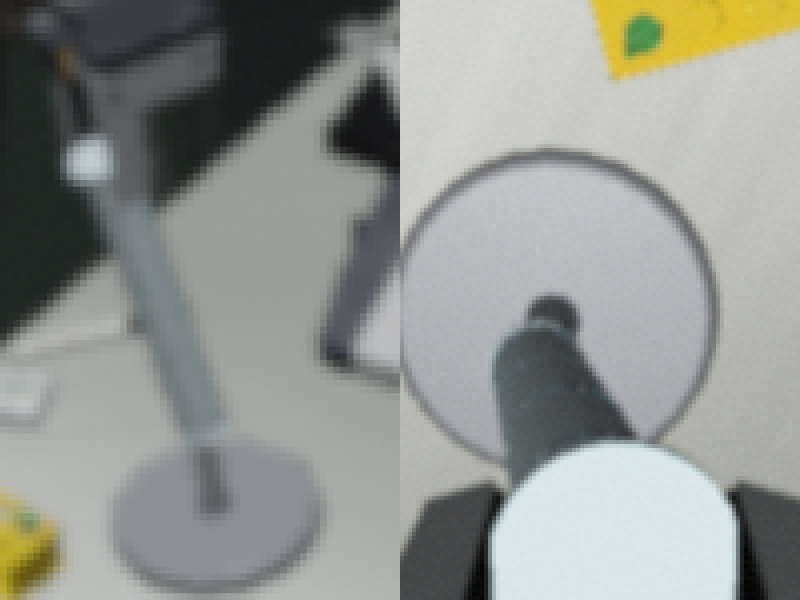

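Mouth centre (205,437) lies on the peg's line with the peg emerging from it, and there is no contact force. Now swinging the top over the peg so the peg straightens the tube.

{"op": "arm_command", "data": {
  "rows": [0, 0, -6, 0, 30, 0, -5, -4, 0, 30, 1, -5, 0, 0, 30, 0, -5, 0, 0, 30, 0, -4, 0, 0, 30]
}}

```text
clock: 19.25
eef_pos: [481.5, 297.1, 244.7]
eef_rot: [3.141, 0.0, 2.766]
wrist_force: [0.3, 0.3, -0.4]
finger_gap: 37.8
```

{"op": "arm_command", "data": {
  "rows": [1, -4, 0, 0, 30, 0, -3, 0, 0, 30, 0, 0, 0, 0, 30]
}}

```text
clock: 19.62
eef_pos: [482.4, 290.3, 244.5]
eef_rot: [3.142, 0.0, 2.766]
wrist_force: [0.8, 0.6, 0.6]
finger_gap: 37.8
```

```bash
python3 tilt.py
python3 - <<'E'
from h import *
S=dict(np.load('pics/scene.npz')); W=grab('wrist')
cv2.imwrite('pics/c12.png',np.hstack([cv2.resize(S['image'][107:197,217:277],(400,600),interpolation=3),cv2.resize(W['image'][100:250,270:370],(400,600),interpolation=3)]))
E
```

```text
19.675 [482.4 290.4 244.5] [-180.    -0.   158.5] 37.791149448409335 [ 0.4  0.7 -0.6] [ 0.119 -0.049 -0.041]
area [237 141  16  36 272]
axis at grasp [484.3 293. ] off [1.9 2.6] tilt deg xy [-0.3  2. ] rms 2.37
mouth [485.4 286.5] minus tcp [ 3.  -3.9] zmin pts 65.2
```

View pics/c12.png

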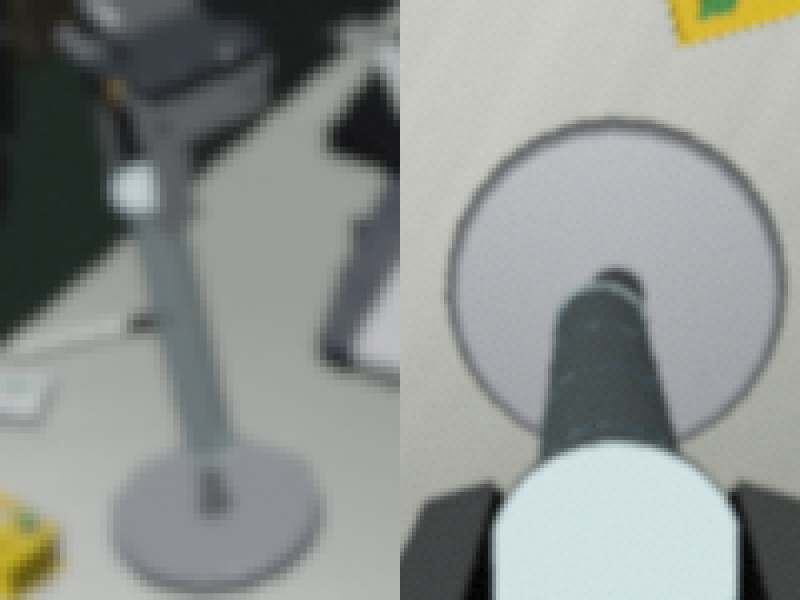

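Peg is inside and the tube is now upright within about 2°. Lowering gently.

{"op": "arm_command", "data": {
  "rows": [0, -2, -8, 0, 30, 0, 0, -10, 0, 30, 0, 0, -10, 0, 30, 0, 0, -8, 0, 30, 0, 0, -4, 0, 30]
}}

```text
clock: 20.35
eef_pos: [482.3, 288.4, 203.8]
eef_rot: [-3.141, -0.0, 2.766]
wrist_force: [-0.2, -0.0, -0.1]
finger_gap: 37.7
```

{"op": "arm_command", "data": {
  "rows": [0, 0, -3, 0, 30, 0, 0, -2, 0, 30, 0, 0, 0, 0, 30]
}}

```text
clock: 20.72
eef_pos: [482.4, 288.4, 199.4]
eef_rot: [-3.142, -0.0, 2.766]
wrist_force: [0.5, 0.4, 0.0]
finger_gap: 37.8
```

```bash
python3 tilt.py
```

```text
20.775 [482.4 288.4 199.5] [180.    0.  158.5] 37.704849212725 [ 0.6  0.4 -1.4] [ 0.162 -0.032  0.019]
area [240 151  14  32 236]
axis at grasp [482.2 291.6] off [-0.2  3.2] tilt deg xy [-1.4  1.5] rms 2.52
mouth [486.8 286.7] minus tcp [ 4.3 -1.7] zmin pts 32.6
```

```bash
cat > ft.py <<'E'
from h import *
W=grab('wrist'); p=cloud(W); s=manip.read_state(); print(s['clock'],s['eef_pos'].round(1),s['wrist_force'].round(1),s['finger_gap'])
q=p[210:270,300:350].reshape(-1,3); q=q[abs(q[:,2]-s['eef_pos'][2]-10)<30]
A=np.c_[q[:,:2]-q[:,:2].mean(0),np.ones(len(q))]; k=np.linalg.lstsq(A,q[:,2],rcond=None)[0]
print(len(q),'centre',q[:,:2].mean(0).round(1),'foot top z',np.median(q[:,2]).round(1),'slope deg',np.degrees(k[:2]).round(1))
E
python3 ft.py
```

```text
20.825 [482.4 288.4 199.5] [ 0.2  0.6 -1.4] 37.72421857425176
2691 centre [480.8 290.3] foot top z 205.3 slope deg [ 1.2 -1.6]
```

{"op": "arm_command", "data": {
  "rows": [0, 0, -2, 0, 30, 0, 0, 0, 0, 30, 0, 0, -2, 0, 30, 0, 0, 0, 0, 30]
}}

```text
clock: 21.32
eef_pos: [482.6, 288.4, 195.8]
eef_rot: [3.141, 0.001, 2.766]
wrist_force: [-0.1, -0.0, 4.5]
finger_gap: 37.5
```

```bash
python3 ft.py
```

```text
21.375 [482.6 288.5 195.9] [-0.7 -0.3  4.8] 37.449231898766605
2732 centre [480.6 290.5] foot top z 204.0 slope deg [ 2.7 -1.7]
```

Seated: 4.8 N upward force, foot top at 204 mm (203 expected). Releasing and withdrawing straight up.

{"op": "arm_command", "data": {
  "rows": [0, 0, 1, 0, 40, 0, 0, 0, 0, 44, 0, 0, 0, 0, 48, 0, 0, 0, 0, 52, 0, 0, 0, 0, 56]
}}

```text
clock: 22.0
eef_pos: [482.4, 288.4, 196.4]
eef_rot: [-3.142, -0.0, 2.766]
wrist_force: [0.2, -0.1, 0.4]
finger_gap: 55.6
```

```bash
python3 ft.py
```

```text
22.05 [482.4 288.4 196.4] [ 0.6 -0.2 -0. ] 55.5968466450421
2646 centre [480.3 289.6] foot top z 204.1 slope deg [ 2.9 -0.9]
```

{"op": "arm_command", "data": {
  "rows": [0, 0, 5, 0, 60, 0, 0, 20, 0, 60, 0, 0, 40, 0, 60, 0, 0, 40, 0, 60, -20, 0, 30, 0, 60]
}}

```text
clock: 22.68
eef_pos: [462.7, 288.3, 333.2]
eef_rot: [3.141, 0.001, 2.765]
wrist_force: [-1.1, -0.0, -1.0]
finger_gap: 59.9
```

{"op": "arm_command", "data": {
  "rows": [-30, -30, 0, 0, 60, -30, -50, 0, 0, 60, -20, -50, 0, 0, 60, 0, -50, 0, 0, 60, 0, 0, 0, 0, 60]
}}

```text
clock: 23.3
eef_pos: [382.3, 106.3, 332.3]
eef_rot: [3.141, 0.002, 2.762]
wrist_force: [-0.0, -0.3, 0.3]
finger_gap: 60.4
```

Run:
```python
from h import *
s=manip.read_state(); print(s['clock'],s['eef_pos'],s['wrist_force'])
S=grab('scene');T=grab('top'); p=cloud(T); v,u=np.mgrid[:400,:640]
q=p[(p[...,2]>195)&(p[...,2]<212)&(np.hypot(p[...,0]-483,p[...,1]-289)<40)]; print('foot top',len(q),np.median(q,0))
cv2.imwrite('pics/c13.png',np.hstack([cv2.resize(S['image'][100:290,190:440],(500,380),interpolation=3),cv2.resize(T['image'][160:255,175:235],(240,380),interpolation=3)]))
```

```text
23.3 [382.29198928 106.34530243 332.2960144 ] [-0.00241491 -0.25321008  0.27690791]
foot top 185 [481.38909384 286.41418967 203.681007  ]
```

View pics/c13.png

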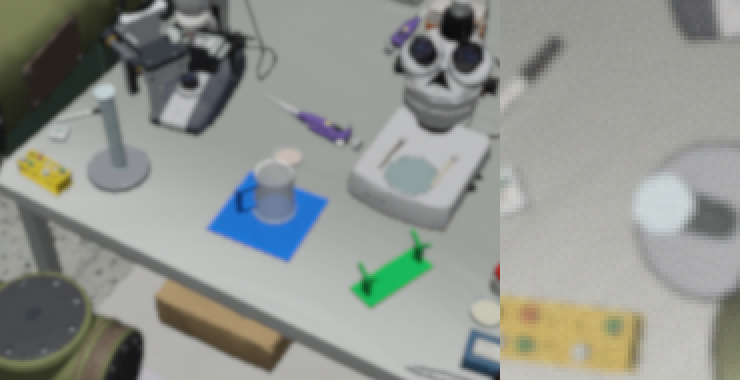

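The tube stands upright over the peg with its foot top at 203.7 mm (203 expected). The beaker is wholly on the mat, and the arm is clear of everything.

```bash
python3 -c "
from cell import manip
print(manip.sign_off())"
```

```text
the job is handed in; nothing more can be done
None
```

The job is done and handed in at about 23 s on the clock. The sign-off gave no verdict.

**Beaker:** I lifted it off the peg by its handle and stood it mouth down on the mat. Its centre is about (543, -23), and the pictures show the whole beaker and handle inside the mat's edges.

**Cylinder:** I took it by the foot, lifted it level, and loosened the grip so the mouth swung down. I used the peg to straighten it, then lowered it until it seated with about 5 N of contact. After I let go, the top camera put the foot top at 203.7 mm (203 expected when seated flat), centred within about 4 mm of the peg, and it looked upright.

**Checks that disagreed or were left open:**
- **Tilt:** the cylinder hung about 8–10° off vertical after the swing. Squeezing and relaxing the grip did not correct it, so I relied on the peg.
- **Camera fits:** the scene camera's fit of the mouth was up to about 10 mm off, so I used the two-view triangulation instead.
- **Slope reading:** the wrist-depth slope on the released foot still read about 3°. I put that down to calibration, because the height matches flat seating and the final picture shows it vertical.
- **Finger gap:** it read 36–38 mm on a 40 mm foot, and I did not find out why.
- **Other objects:** nothing else looks moved in the pictures, but I did not measure the bystanders.
- **Picture budget:** I viewed 15 pictures, five over the budget of 10. Most of the extra ones were for straightening the cylinder and fitting it over the peg.

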